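# Reset a click-stop throttle and reopen its line

### The job

Put this branch of the valve stand back in service: turn the red throttle knob clockwise, gently, until its needle is fully home on its seat (never force it there), then back it off exactly five clicks. After that swing the yellow ball-valve lever gently all the way open, in line with its pipe, and leave the blue throttle and everything else on the bench as they are.

Things in the scene. Friction and masses are not known exactly. Their poses are not given: they have to be found in the camera images.
- stand: valve stand, bolted down: dark base plate 130 x 300 mm with an aluminium manifold 75 x 255 x 45 mm (top 57 mm above the bench) carrying two throttles, a ball valve at its -y end with a pipe going on to -y, and bent tubes and a gauge (up to 75 mm high) behind it at +x. Origin on the bench, below the throttles' centre line (x = 0); x to the back, y along the manifold, z up
- throttle: throttle valve with the red knob, on the manifold (at its +y end or in the middle; it changes places with the blue one, 130 mm away): square foot 58 x 58 x 22 mm, round steel housing 54 mm across, 54 mm high in all. Origin: centre of its underside, on the knob's vertical axis, 57 mm above the bench
- red_knob: knob to be set, turns about its vertical z axis: black disc 47 mm across, 10 mm high, and on it a red grip bar 42 x 14 mm, 30 mm high, with a white line on its +x half. Origin on the axis at the disc's underside, 112 mm above the bench; the bar runs along the knob's x, from 10 to 40 mm above the origin. Clockwise from above closes the valve, counterclockwise opens it
- knob_grip (a point): middle of the red grip bar, on the axis, 137 mm above the bench. The knob has 16 clicks a turn (22.5 degrees, 0.393 rad each), held by a sprung ball: 0.1 to 0.2 N m pushes it over to the next click, and let go between clicks it snaps to the nearer one. Starts two to five clicks open. The knob is clamped on its stem at any angle, so its angle does not tell where the seat is
- needle (a joint): lift of the needle inside the throttle, m (not visible): 0 on its seat, 0.00003 (0.03 mm) more for each click opened; the reading, some 0.3 mm noisy, cannot tell clicks. The seat is felt as a hard stop at click 0, where the torque rises steeply above that of a click: 0.25 to 0.35 N m is finger-tight and plenty, over 0.6 N m damages the seat
- ball_lever (a joint): angle of the ball-valve lever, rad: 0 closed (lever points to the stand's +x, across the pipe), 1.571 fully open at its stop (lever points to the stand's -y, in line with the pipe). It swings clockwise seen from above, stays where it is left, needs about 0.25 N m (3 N at the sleeve), and stands 40 N at most
- lever_axis (a point): axis of the ball-valve lever, at the height of the middle of its sleeve, 107 mm above the bench (stand x 0, y -140 mm)
- lever_grip (a point): middle of the lever's yellow sleeve, 80 mm from the lever's axis; the sleeve is 18 mm wide, 14 mm high and runs from 38 to 110 mm from the axis, with free space below and on both sides. Its x axis points along the lever, away from the axis
- blue_throttle: twin throttle valve with a blue knob, to be left alone, same sizes as the red one; origin under its centre
- blue_mark (a point): white line at the outer end on top of the blue knob, 18 mm from its axis
- adaptor_a: loose steel hydraulic adaptor, 32 mm across, 44 mm high, standing; origin under its centre
- adaptor_b: loose brass hydraulic adaptor, 28 mm across, 44 mm high, standing; origin under its centre
- crimp_sleeve: loose steel crimp sleeve, 32 mm across, 34 mm high; origin under its centre
- spanner: loose steel open-ended spanner, 190 mm long, lying
- spray_can: loose blue can, 58 mm across, 170 mm high; origin under its centre
- cap_pot: loose grey pot, 72 mm across, 50 mm high; origin under its centre

How it is judged:
On the way, in this order (a step that is already met when the one before it is completed fails the run):
1. the needle of the red throttle is turned in onto its seat (value of joint needle below 6e-06 m), for 0.1 s.
2. the red throttle is backed off five clicks (needle lift 0.15 mm) (value of joint needle between 0.000138 and 0.000162 m and value of joint ball_lever below 0.3 rad), for 0.3 s.
3. the ball-valve lever is swung fully open (value of joint ball_lever above 1.47 rad), for 0.2 s.
At the end, for the whole second after the job is handed in: The red throttle rests five clicks open from its seat (needle lift 0.138 to 0.162 mm, within 0.4 of a click) and the ball-valve lever is open to within 0.1 rad of its stop (value of joint needle between 0.000138 and 0.000162 m and value of joint ball_lever above 1.47 rad); the robot touches nothing.
It fails at once if the needle is forced onto its seat (more than 0.6 N m on the stem: 50 N at its end lug, 12 mm from the axis) (contact force between throttle_c2 and anything else above 50 N).
It fails at once if the lever is pushed with more than 40 N (contact force between ball_lever and anything else above 40 N).
It fails at once if the blue throttle is turned (its mark moved more than 4 mm) (distance of blue_mark from where it was at the start of the episode above 0.004 m).
It fails at once if a loose thing on the bench is moved more than 15 mm (distance of any of adaptor_a, adaptor_b, crimp_sleeve, spanner, spray_can, cap_pot from where it was at the start of the episode above 0.015 m).
It also fails if it takes over 72 s, if anything falls off the work surface, if the arm or the gripper's body presses on something with over 40 N, if the wrist force passes 120 N, or if a joint passes its speed limit or range.

### The arm

A 6-joint arm with a two-finger parallel gripper is mounted at the origin on the work surface. World frame = base frame: x ahead of the robot, y to its left, z up, the work surface at z = 0. Lengths are in m, angles in rad, forces in N, time in s.
With the tool pointing down it reaches from about 0.35 to 0.95 m from the base axis. Payload 17.4 kg.
Tool frame: the origin (TCP) lies on the mounting face of the last link; the fingertips stand 186 mm ahead of it and the grasp point (between the pads) lies 167 mm ahead of it; z points along the fingers, y is the line along which they close (so a half turn about z gives the same grasp; the last joint's range is limited). The gripper opens to 93 mm and grips with 3 to 60 N. Pads are 15 mm wide; open, the fingers measure 128 mm over their backs; the gripper's body (75 mm by 188 mm) begins 65 mm behind the grasp point.
Start: joints at [1.141, 0.116, 1.442, -0, 1.584, -0.038], TCP at [0.258, 0.624, 0.405] pointing down, gripper open.
Joint ranges: [-2.83, 2.83], [-0.83, 2.19], [0.07, 2.5], [-1.14, 4.28], [0.01, 3], [-2.97, 2.97]. Speed limits (rad/s): [1.89, 1.89, 2.22, 3.14, 3.14, 3.14].

### API

Orientations are given as a unit quaternion [x, y, z, w].
In Python, from station import r gives the robot as it stands. The module is installed in compiled form; this text tells all that it offers.
- The arm moves only by the tool step_arm, never from a script. Its argument "deltas" is a list of rows, each an object with "offset": the shift along the tool's x, y, z in m, a list of three; "twist": the turn about the tool's z in rad; "gripper": the closure, from -1 (fully open) to 1 (shut), so that 0 is half open. In form: [{"offset": [tx, ty, tz], "twist": twist, "gripper": gripper}, ...]. A call has 1 to 20 rows; each row shifts and turns the commanded pose from where the row before left it, along the tool's axes as they then stand; what a row does not reach is not made up. A row lasts 1/12 s, in which the tool goes at most 41.7 mm and 7.16 degrees, less where a joint would pass 70% of its speed; a pose out of reach is approached as far as the arm can. A call with a gripper value outside its range is refused whole. The fingers move at their own pace and stop on an object; the grip force is fixed at half the most. Time passes only in rows, so rows that do not move let the fingers close. It gives the time, the measured TCP pose, the force, the opening and the grip force at its end, in the units of the state.
- r.get_state(): the state, without advancing time (a new reading comes with each control period).
- r.read_camera(name): name is "scene" or "top"; returns (picture, depth): 384x512x3 uint8, red, green, blue; 384x512 float32, m along the optical axis (not along the pixel's ray), 0 where there is no reading.
- r.camera_params(name): a dict with "mtx" (3x3 intrinsics, pixels), "cam_to_world" (4x4, takes a point from camera to world coordinates). Camera axes: x right, y down, z forward; pixel columns grow to the right and rows downward; lengths in m; the calibration is good to about 2 mm. A picture is of the moment at which its call begins. camera_params takes no time and is no camera call.
- r.job_done(): hands the job in; it is judged then, once.
The state is a dict: "time": time; "joint_positions": joint angles; "qvel": joint speeds; "effort": joint torques, N m; "eef_pos": TCP position; "tool_rot": TCP orientation; "force": force on the tool from outside, world axes, zero at the start; "wrist_torque": the same for the moment, N m; "grip_width": finger opening in m; "grip_force": force on a finger pad.
Only numpy, scipy, OpenCV 4.12 (cv2) and the standard library are available. Lean on these libraries where they do the work, as an engineer would, in place of code of your own. Each camera call takes 0.05 s, during which the arm holds its last target. There are 200 camera calls.

## Working session

There is one attempt and no reset: what is moved stays moved. The work goes in short steps, Python scripts to look and compute and a tool call to move; the robot and the scene stay as the last step left them, time stands still between calls to the robot, and variables do not carry over. Pictures are saved under pics/ and viewed, at most 10 in all, crops included, and the job is handed in when it is done.

Besides the shell and the picture viewer there is one more tool, called as name([rows], argument=value, ...), one row to a line, values as JSON. step_arm: Moves the arm, as the interface text tells. Its arguments: {"type":"object","properties":{"deltas":{"type":"array"}},"required":["deltas"]}

```bash
mkdir -p pics; python3 - <<'E'
from station import r
import cv2,numpy as np
print(r.get_state())
for n in("scene","top"):
    p,d=r.read_camera(n);np.savez(n+"0.npz",p=p,d=d,**r.camera_params(n))
    cv2.imwrite(f"pics/{n}0.png",p[:,:,::-1]);print(n,r.camera_params(n))
E
```

```text
{'time': 0.0, 'joint_positions': array([ 1.14120383e+00,  1.16471453e-01,  1.44231217e+00, -1.42502170e-05,
        1.58398541e+00, -3.78178275e-02]), 'qvel': array([-4.26651672e-04,  1.21813974e-03, -4.03761472e-04, -1.47830188e-06,
       -1.02131381e-03,  1.24595213e-03]), 'effort': array([ 3.61357597e-03, -7.21278548e+01, -6.22611666e+01,  7.81699014e-02,
        2.39546638e-02, -1.17421200e-04]), 'eef_pos': array([0.25775523, 0.62384768, 0.40398573]), 'tool_rot': array([ 1.94637029e-01,  9.80875161e-01, -5.73846870e-04, -1.29283517e-04]), 'force': array([0.24714976, 0.0524673 , 0.94415263]), 'wrist_torque': array([-0.00840941, -0.00805169,  0.03916024]), 'grip_force': 0.0, 'grip_width': 0.09302752790648772}
scene {'mtx': array([[393.4694115 ,   0.        , 259.59212014],
       [  0.        , 393.4694115 , 194.29813575],
       [  0.        ,   0.        ,   1.        ]]), 'cam_to_world': array([[-0.86334017,  0.28646871, -0.41542681,  1.04039965],
       [ 0.50448266,  0.47060139, -0.72390026,  0.85926052],
       [-0.01187434, -0.83454779, -0.55080758,  0.77224303],
       [ 0.        ,  0.        ,  0.        ,  1.        ]])}
top {'mtx': array([[497.18233213,   0.        , 253.74626008],
       [  0.        , 497.18233213, 194.71108404],
       [  0.        ,   0.        ,   1.        ]]), 'cam_to_world': array([[ 0.0057505 , -0.99785046,  0.06527932,  0.44104544],
       [-0.99997014, -0.00540109,  0.00552764, -0.01245759],
       [-0.00516318, -0.06530916, -0.99785172,  1.78824232],
       [ 0.        ,  0.        ,  0.        ,  1.        ]])}
```

```bash
python3 -c "
import cv2,numpy as np
a=cv2.imread('pics/scene0.png');b=cv2.imread('pics/top0.png')
cv2.imwrite('pics/b0.png',cv2.resize(b,None,fx=1.5,fy=1.5))"
```

```text
(no output)
```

View pics/b0.png

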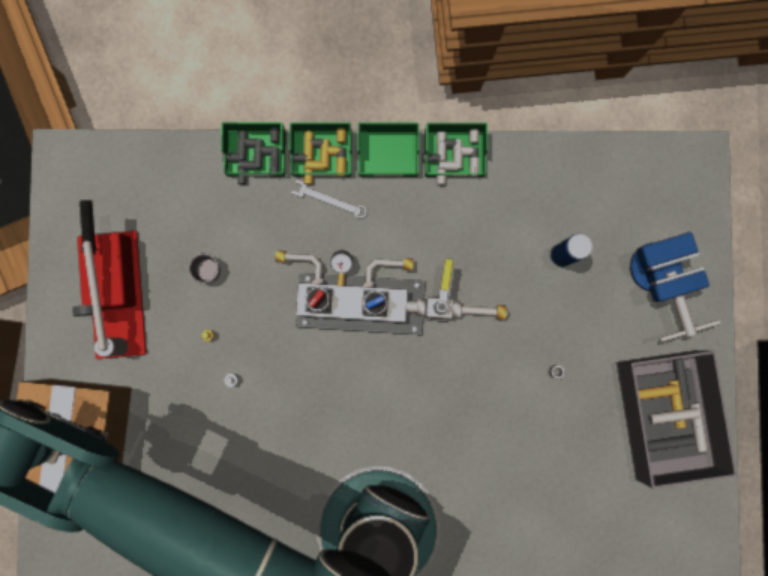

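View pics/scene0.png

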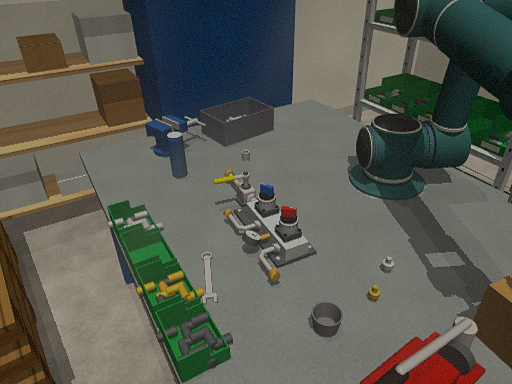

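The red throttle is at the +y end (top view ~(318,299)/1.5), with blue at (375,302)/1.5. The yellow lever is at (446,275)/1.5 pointing +x, with a free bench around the stand. Next I measure these by colour and depth.

```bash
cat >m.py <<'E'
import cv2,numpy as np
def pts(n,tag,lo,hi,box,z):
    f=np.load(f"{n}{tag}.npz");p=cv2.cvtColor(f['p'],cv2.COLOR_RGB2HSV);m=cv2.inRange(p,lo,hi)>0
    k=np.zeros_like(m);x0,x1,y0,y1=box;k[y0:y1,x0:x1]=1;m&=k
    v,u=np.nonzero(m);d=f['d'][v,u];K=f['mtx'];T=f['cam_to_world']
    P=np.c_[(u-K[0,2])/K[0,0]*d,(v-K[1,2])/K[1,1]*d,d]@T[:3,:3].T+T[:3,3]
    s=(d>0)&(P[:,2]>z[0])&(P[:,2]<z[1]);return P[s],np.c_[u,v][s]
def rep(nm,P):
    if len(P)<4: print(nm,len(P));return
    c,sz,a=cv2.minAreaRect(P[:,:2].astype('f4'))
    w,V=np.linalg.eigh(np.cov(P[:,:2].T));print(nm,len(P),'mean',P.mean(0).round(4),'rect',np.round(c,4),np.round(sz,3),'axis deg',np.degrees(np.arctan2(V[1,1],V[0,1])).round(1),'z',P[:,2].min().round(3),P[:,2].max().round(3))
E
python3 - <<'E'
from m import *
for n,bx in(("top",(185,320,160,230)),("scene",(200,320,165,250))):
    rep(n+' red',pts(n,0,(0,130,90),(6,255,255),bx,(.135,.17))[0])
    rep(n+' blue',pts(n,0,(100,120,60),(125,255,255),bx,(.135,.17))[0])
    rep(n+' yel',pts(n,0,(24,140,110),(34,255,255),bx,(.09,.13))[0])
    P,_=pts(n,0,(0,0,190),(180,50,255),bx,(.14,.17));print(P.round(4))
    rep(n+' manifold',pts(n,0,(0,0,0),(180,255,255),bx,(.052,.062))[0])
f=np.load('top0.npz');g=f['p'][185:215,195:265,::-1];cv2.imwrite('pics/k0.png',cv2.resize(g,None,fx=10,fy=10,interpolation=cv2.INTER_CUBIC))
E
```

```text
top red 43 mean [0.5381 0.1381 0.1514] rect [0.5356 0.1404] [0.014 0.039] axis deg 143.2 z 0.138 0.16
top blue 38 mean [0.5266 0.013  0.1516] rect [0.5277 0.0107] [0.013 0.038] axis deg 115.3 z 0.138 0.162
top yel 66 mean [ 0.5945 -0.1523  0.1142] rect [ 0.5912 -0.1515] [0.014 0.062] axis deg 172.8 z 0.099 0.122
[]
top manifold 983 mean [0.5378 0.0359 0.0573] rect [0.5686 0.001 ] [0.461 0.156] axis deg 83.4 z 0.052 0.062
scene red 94 mean [0.5411 0.1431 0.1459] rect [0.539  0.1417] [0.018 0.041] axis deg 137.1 z 0.135 0.154
scene blue 81 mean [0.5329 0.0154 0.1456] rect [0.5325 0.0123] [0.014 0.041] axis deg 120.5 z 0.135 0.155
scene yel 70 mean [ 0.5946 -0.149   0.112 ] rect [ 0.5947 -0.1509] [0.021 0.066] axis deg 170.4 z 0.108 0.116
[]
scene manifold 841 mean [0.5567 0.0675 0.0566] rect [ 0.5714 -0.042 ] [0.47  0.156] axis deg 85.3 z 0.052 0.062
```

View pics/k0.png

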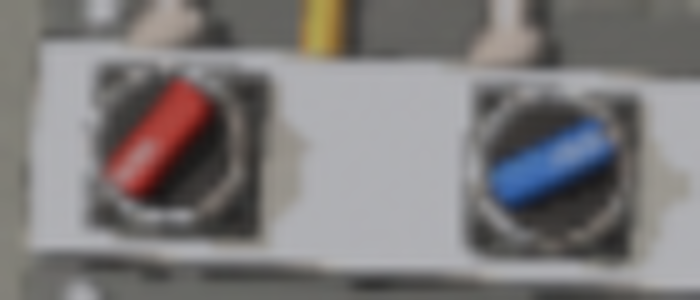

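The two cameras agree: red axis ≈ (0.537, 0.141), bar at ~140° with its white end at −x,+y. Blue is 130 mm away (as it must be), and stand yaw is about −4°. I go above the red knob with the tool aligned.

step_arm([
  {"offset": [0, 0, 0], "twist": 0.103, "gripper": -0.5},
  {"offset": [0, 0, 0], "twist": 0.102, "gripper": -0.5},
  {"offset": [0, 0, 0], "twist": 0.102, "gripper": -0.5},
  {"offset": [-0.0308, -0.0112, 0], "twist": 0, "gripper": -0.5},
  {"offset": [-0.0308, -0.0112, 0], "twist": 0, "gripper": -0.5},
  {"offset": [-0.0308, -0.0112, 0], "twist": 0, "gripper": -0.5},
  {"offset": [-0.0308, -0.0112, 0], "twist": 0, "gripper": -0.5},
  {"offset": [-0.0308, -0.0112, 0], "twist": 0, "gripper": -0.5},
  {"offset": [-0.0308, -0.0112, 0], "twist": 0, "gripper": -0.5},
  {"offset": [-0.0308, -0.0112, 0], "twist": 0, "gripper": -0.5},
  {"offset": [-0.0308, -0.0112, 0], "twist": 0, "gripper": -0.5},
  {"offset": [-0.0308, -0.0112, 0], "twist": 0, "gripper": -0.5},
  {"offset": [-0.0308, -0.0112, 0], "twist": 0, "gripper": -0.5},
  {"offset": [-0.0308, -0.0112, 0], "twist": 0, "gripper": -0.5},
  {"offset": [-0.0308, -0.0112, 0], "twist": 0, "gripper": -0.5},
  {"offset": [-0.0308, -0.0112, 0], "twist": 0, "gripper": -0.5},
  {"offset": [-0.0308, -0.0112, 0], "twist": 0, "gripper": -0.5},
  {"offset": [-0.0308, -0.0112, 0], "twist": 0, "gripper": -0.5},
  {"offset": [-0.0308, -0.0112, 0], "twist": 0, "gripper": -0.5},
  {"offset": [-0.0308, -0.0112, 0], "twist": 0, "gripper": -0.5},
])

```text
time: 1.77
eef_pos: [0.5366, 0.1397, 0.4046]
tool_rot: [0.342, 0.94, -0.0, -0.0]
force: [0.1, 0.4, 0.5]
grip_width: 0.0696
grip_force: 0.0
```

```bash
cat >s.py <<'E'
from station import r
import numpy as np
s=r.get_state();q=s['tool_rot']
print('t',round(s['time'],2),'p',s['eef_pos'].round(4),'xang',np.degrees(2*np.arctan2(q[1],q[0])).round(2)%360,'F',s['force'].round(2),'T',s['wrist_torque'].round(3),'w',round(s['grip_width'],4),'gf',round(s['grip_force'],1),'e6',s['effort'][5].round(3),'q',s['joint_positions'].round(3))
E
python3 s.py
```

```text
t 1.77 p [0.5366 0.1397 0.4046] xang 139.96 F [0.09 0.4  0.5 ] T [ 0.043 -0.055  0.004] w 0.0696 gf 0.0 e6 1.767 q [ 0.209 -0.148  1.702  0.     1.587 -0.663]
```

step_arm([
  {"offset": [0.0004, 0.0014, 0.03], "twist": 0, "gripper": -0.5},
  {"offset": [0, 0, 0.03], "twist": 0, "gripper": -0.5},
  {"offset": [0, 0, 0.02], "twist": 0, "gripper": -0.5},
  {"offset": [0, 0, 0.0125], "twist": 0, "gripper": -0.5},
  {"offset": [0, 0, 0], "twist": 0, "gripper": -0.5},
  {"offset": [0, 0, 0], "twist": 0, "gripper": -0.5},
])

```text
time: 2.27
eef_pos: [0.5368, 0.1427, 0.3126]
tool_rot: [0.342, 0.94, -0.0, -0.0]
force: [-0.2, -0.3, 0.3]
grip_width: 0.0696
grip_force: 0.0
```

```bash
python3 s.py; python3 - <<'E'
from station import r
from m import *
n='scene';p,d=r.read_camera(n);np.savez(n+"1.npz",p=p,d=d,**r.camera_params(n))
rep('red',pts(n,1,(0,130,90),(6,255,255),(200,320,165,250),(.12,.17))[0])
cv2.imwrite('pics/s1.png',cv2.resize(p[150:270,220:360,::-1],None,fx=5,fy=5,interpolation=cv2.INTER_CUBIC))
E
```

```text
t 2.27 p [0.5368 0.1427 0.3126] xang 139.97 F [-0.2  -0.25  0.26] T [-0.012  0.033  0.   ] w 0.0696 gf 0.0 e6 -0.001 q [ 0.214 -0.105  1.814 -0.     1.433 -0.658]
red 36 mean [0.5406 0.145  0.1362] rect [0.5414 0.1444] [0.007 0.039] axis deg 140.8 z 0.122 0.149
```

View pics/s1.png

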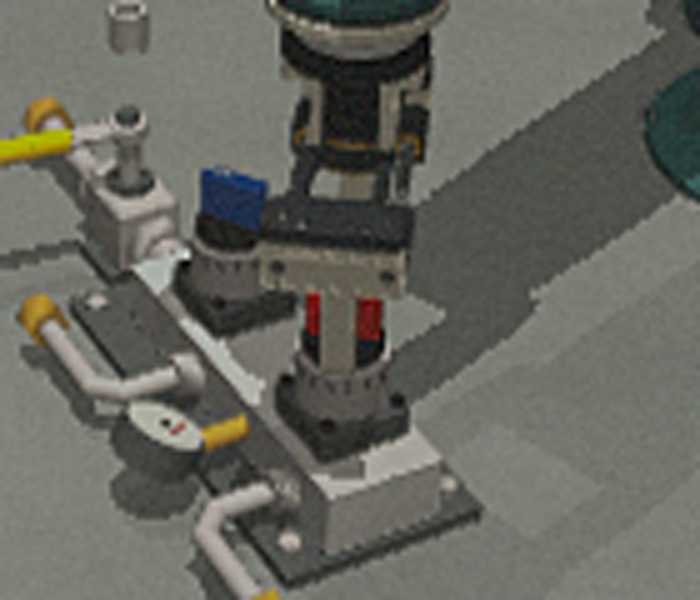

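The fingers straddle the red bar (crop ~(340,315)), parallel to it. Closing.

step_arm([
  {"offset": [0, -0.001, 0], "twist": 0, "gripper": 1},
  {"offset": [0, 0, 0], "twist": 0, "gripper": 1},
  {"offset": [0, 0, 0], "twist": 0, "gripper": 1},
  {"offset": [0, 0, 0], "twist": 0, "gripper": 1},
  {"offset": [0, 0, 0], "twist": 0, "gripper": 1},
  {"offset": [0, 0, 0], "twist": 0, "gripper": 1},
  {"offset": [0, 0, 0], "twist": 0, "gripper": 1},
  {"offset": [0, 0, 0], "twist": 0, "gripper": 1},
])

```text
time: 2.98
eef_pos: [0.5361, 0.1418, 0.3122]
tool_rot: [0.342, 0.94, -0.0, -0.0]
force: [-1.5, -2.0, 1.7]
grip_width: 0.0206
grip_force: 1.4
```

```bash
python3 s.py
```

```text
t 2.98 p [0.5361 0.1418 0.3122] xang 139.96 F [-1.48 -1.96  1.67] T [-0.339  0.429  0.011] w 0.0206 gf 1.4 e6 0.003 q [ 0.213 -0.107  1.816  0.     1.433 -0.659]
```

step_arm([
  {"offset": [0, 0, 0], "twist": 0, "gripper": 1},
  {"offset": [0, 0, 0], "twist": 0, "gripper": 1},
  {"offset": [0, 0, 0], "twist": 0, "gripper": 1},
  {"offset": [0, 0, 0], "twist": 0, "gripper": 1},
])

```text
time: 3.32
eef_pos: [0.5355, 0.1409, 0.3122]
tool_rot: [0.343, 0.94, -0.002, -0.001]
force: [-14.0, -13.7, 7.6]
grip_width: 0.0141
grip_force: 29.8
```

```bash
python3 s.py
```

```text
t 3.32 p [0.5355 0.1409 0.3122] xang 139.94 F [-14.03 -13.7    7.64] T [-2.596  2.669  0.069] w 0.0141 gf 29.8 e6 0.087 q [ 0.212 -0.108  1.817 -0.003  1.437 -0.659]
```

step_arm([
  {"offset": [0, -0.0012, -0.0003], "twist": 0, "gripper": 1},
  {"offset": [0, 0, 0], "twist": 0, "gripper": 1},
  {"offset": [0, 0, 0], "twist": 0, "gripper": 1},
])

```text
time: 3.57
eef_pos: [0.5349, 0.1403, 0.3123]
tool_rot: [0.343, 0.94, -0.001, -0.001]
force: [-8.3, -7.9, 2.4]
grip_width: 0.0141
grip_force: 29.9
```

```bash
python3 s.py
```

```text
t 3.57 p [0.5349 0.1403 0.3123] xang 139.94 F [-8.33 -7.94  2.39] T [-1.549  1.573  0.033] w 0.0141 gf 29.9 e6 0.036 q [ 0.211 -0.11   1.819 -0.002  1.436 -0.661]
```

step_arm([
  {"offset": [0, -0.0015, -0.0001], "twist": 0, "gripper": 1},
  {"offset": [0, 0, 0], "twist": 0, "gripper": 1},
  {"offset": [0, 0, 0], "twist": 0.04, "gripper": 1},
  {"offset": [0, 0, 0], "twist": 0.04, "gripper": 1},
  {"offset": [0, 0, 0], "twist": 0, "gripper": 1},
])

```text
time: 3.98
eef_pos: [0.5343, 0.1396, 0.3124]
tool_rot: [0.381, 0.925, -0.0, -0.0]
force: [-3.4, -5.0, -0.2]
grip_width: 0.0138
grip_force: 29.9
```

```bash
python3 s.py
```

```text
t 3.98 p [0.5343 0.1396 0.3124] xang 135.26 F [-3.43 -4.98 -0.24] T [-0.802  0.555  0.003] w 0.0138 gf 29.9 e6 1.138 q [ 0.209 -0.112  1.821 -0.     1.434 -0.58 ]
```

step_arm([
  {"offset": [0, 0, 0], "twist": 0.06, "gripper": 1},
  {"offset": [0, 0, 0], "twist": 0.06, "gripper": 1},
  {"offset": [0, 0, 0], "twist": 0.06, "gripper": 1},
  {"offset": [0, 0, 0], "twist": 0.06, "gripper": 1},
  {"offset": [0, 0, 0], "twist": 0.06, "gripper": 1},
  {"offset": [0, 0, 0], "twist": 0, "gripper": 1},
])

```text
time: 4.48
eef_pos: [0.5344, 0.1397, 0.3124]
tool_rot: [0.514, 0.858, -0.0, -0.0]
force: [-0.7, -3.0, -2.4]
grip_width: 0.0138
grip_force: 29.9
```

```bash
python3 s.py
```

```text
t 4.48 p [0.5344 0.1397 0.3124] xang 118.09 F [-0.68 -3.   -2.39] T [-0.586  0.086  0.064] w 0.0138 gf 29.9 e6 1.786 q [ 0.21  -0.112  1.821 -0.     1.434 -0.281]
```

step_arm([
  {"offset": [0, 0, 0], "twist": 0.05, "gripper": 1},
  {"offset": [0, 0, 0], "twist": 0.05, "gripper": 1},
  {"offset": [0, 0, 0], "twist": 0, "gripper": 1},
  {"offset": [0, 0, 0], "twist": 0, "gripper": 1},
])

```text
time: 4.82
eef_pos: [0.5344, 0.1397, 0.3124]
tool_rot: [0.554, 0.832, -0.0, 0.0]
force: [1.5, -3.5, -4.2]
grip_width: 0.0137
grip_force: 29.9
```

```bash
python3 s.py
```

```text
t 4.82 p [0.5344 0.1397 0.3124] xang 112.65 F [ 1.5  -3.54 -4.25] T [-0.678 -0.104 -0.041] w 0.0137 gf 29.9 e6 0.443 q [ 0.21  -0.112  1.821 -0.     1.433 -0.186]
```

step_arm([
  {"offset": [0, 0, 0], "twist": 0.05, "gripper": 1},
  {"offset": [0, 0, 0], "twist": 0.05, "gripper": 1},
  {"offset": [0, 0, 0], "twist": 0, "gripper": 1},
  {"offset": [0, 0, 0], "twist": 0, "gripper": 1},
])

```text
time: 5.15
eef_pos: [0.5344, 0.1397, 0.3124]
tool_rot: [0.595, 0.803, -0.0, -0.0]
force: [1.5, -2.3, -6.3]
grip_width: 0.0138
grip_force: 29.9
```

```bash
python3 s.py
```

```text
t 5.15 p [0.5344 0.1397 0.3124] xang 106.93 F [ 1.53 -2.3  -6.34] T [-0.593 -0.351 -0.004] w 0.0138 gf 29.9 e6 0.492 q [ 0.21  -0.112  1.821 -0.     1.433 -0.086]
```

step_arm([
  {"offset": [0, 0, 0], "twist": 0.05, "gripper": 1},
  {"offset": [0, 0, 0], "twist": 0.05, "gripper": 1},
  {"offset": [0, 0, 0], "twist": 0, "gripper": 1},
  {"offset": [0, 0, 0], "twist": 0, "gripper": 1},
])

```text
time: 5.48
eef_pos: [0.5345, 0.1397, 0.3125]
tool_rot: [0.635, 0.773, 0.0, 0.0]
force: [4.4, -2.7, -7.4]
grip_width: 0.0134
grip_force: 30.0
```

```bash
python3 s.py
```

```text
t 5.48 p [0.5345 0.1397 0.3125] xang 101.19 F [ 4.45 -2.68 -7.41] T [-0.639 -0.907 -0.141] w 0.0134 gf 30.0 e6 0.179 q [ 0.21  -0.112  1.821 -0.     1.433  0.014]
```

step_arm([
  {"offset": [0, 0, 0.0003], "twist": 0.05, "gripper": 1},
  {"offset": [0, 0, 0], "twist": 0.05, "gripper": 1},
  {"offset": [0, 0, 0], "twist": 0, "gripper": 1},
  {"offset": [0, 0, 0], "twist": 0, "gripper": 1},
])

```text
time: 5.82
eef_pos: [0.5344, 0.1397, 0.3124]
tool_rot: [0.672, 0.74, 0.0, 0.0]
force: [3.8, -3.4, -3.8]
grip_width: 0.0141
grip_force: 30.0
```

```bash
python3 s.py
```

```text
t 5.82 p [0.5344 0.1397 0.3124] xang 95.49 F [ 3.8  -3.42 -3.81] T [-0.624 -0.637  0.03 ] w 0.0141 gf 30.0 e6 0.462 q [ 0.21  -0.112  1.821 -0.     1.433  0.114]
```

step_arm([
  {"offset": [0, 0, 0], "twist": 0.05, "gripper": 1},
  {"offset": [0, 0, 0], "twist": 0, "gripper": 1},
  {"offset": [0, 0, 0], "twist": 0, "gripper": 1},
])

```text
time: 6.07
eef_pos: [0.5344, 0.1396, 0.3124]
tool_rot: [0.691, 0.723, -0.0, 0.0]
force: [2.4, -5.4, -4.5]
grip_width: 0.0137
grip_force: 30.0
```

```bash
python3 s.py
```

```text
t 6.07 p [0.5344 0.1396 0.3124] xang 92.6 F [ 2.39 -5.4  -4.51] T [-1.067 -0.567  0.272] w 0.0137 gf 30.0 e6 0.562 q [ 2.090e-01 -1.120e-01  1.821e+00 -1.000e-03  1.433e+00  1.640e-01]
```

step_arm([
  {"offset": [0, 0, 0], "twist": 0.02, "gripper": 1},
  {"offset": [0, 0, 0], "twist": 0, "gripper": 1},
  {"offset": [0, 0, 0], "twist": 0, "gripper": 1},
])

```text
time: 6.32
eef_pos: [0.5344, 0.1395, 0.3124]
tool_rot: [0.698, 0.716, -0.0, 0.0]
force: [1.7, -6.2, -4.7]
grip_width: 0.0139
grip_force: 30.1
```

```bash
python3 s.py
```

```text
t 6.32 p [0.5344 0.1395 0.3124] xang 91.48 F [ 1.68 -6.22 -4.74] T [-1.183 -0.483  0.403] w 0.0139 gf 30.1 e6 0.51 q [ 2.090e-01 -1.120e-01  1.821e+00 -1.000e-03  1.433e+00  1.840e-01]
```

The torque climbs steeply to 0.40 N m, far above a click, so the needle is on its seat after two clicks (tool neutral ≈ 95.7°). Now I back off 5 clicks (to ≈ 208°).

step_arm([
  {"offset": [0, 0, 0], "twist": -0.05, "gripper": 1},
  {"offset": [0, 0, 0], "twist": -0.08, "gripper": 1},
  {"offset": [0, 0, 0], "twist": -0.08, "gripper": 1},
  {"offset": [0, 0, 0], "twist": -0.08, "gripper": 1},
  {"offset": [0, 0, 0], "twist": -0.08, "gripper": 1},
  {"offset": [0, 0, 0], "twist": -0.08, "gripper": 1},
  {"offset": [0, 0, 0], "twist": -0.08, "gripper": 1},
  {"offset": [0, 0, 0], "twist": -0.08, "gripper": 1},
  {"offset": [0, 0, 0], "twist": -0.08, "gripper": 1},
  {"offset": [0, 0, 0], "twist": -0.08, "gripper": 1},
  {"offset": [0, 0, 0], "twist": -0.08, "gripper": 1},
  {"offset": [0, 0, 0], "twist": -0.02, "gripper": 1},
  {"offset": [0, 0, 0], "twist": 0, "gripper": 1},
])

```text
time: 7.4
eef_pos: [0.5342, 0.1396, 0.3124]
tool_rot: [0.33, 0.944, -0.0, -0.0]
force: [-1.5, -5.3, -1.1]
grip_width: 0.0136
grip_force: 30.0
```

```bash
python3 s.py
```

```text
t 7.4 p [0.5342 0.1396 0.3124] xang 141.41 F [-1.54 -5.3  -1.1 ] T [-1.051  0.416 -0.047] w 0.0136 gf 30.0 e6 -0.952 q [ 0.21  -0.112  1.821 -0.     1.434 -0.688]
```

step_arm([
  {"offset": [0, 0, 0], "twist": -0.08, "gripper": 1},
  {"offset": [0, 0, 0], "twist": -0.08, "gripper": 1},
  {"offset": [0, 0, 0], "twist": -0.08, "gripper": 1},
  {"offset": [0, 0, 0], "twist": -0.08, "gripper": 1},
  {"offset": [0, 0, 0], "twist": -0.08, "gripper": 1},
  {"offset": [0, 0, 0], "twist": -0.08, "gripper": 1},
  {"offset": [0, 0, 0], "twist": -0.08, "gripper": 1},
  {"offset": [0, 0, 0], "twist": -0.08, "gripper": 1},
  {"offset": [0, 0, 0], "twist": -0.08, "gripper": 1},
  {"offset": [0, 0, 0], "twist": -0.08, "gripper": 1},
  {"offset": [0, 0, 0], "twist": -0.08, "gripper": 1},
  {"offset": [0, 0, 0], "twist": -0.08, "gripper": 1},
  {"offset": [0, 0, 0], "twist": -0.08, "gripper": 1},
  {"offset": [0, 0, 0], "twist": -0.08, "gripper": 1},
  {"offset": [0, 0, 0], "twist": -0.05, "gripper": 1},
  {"offset": [0, 0, 0], "twist": 0, "gripper": 1},
  {"offset": [0, 0, 0], "twist": 0, "gripper": 1},
])

```text
time: 8.82
eef_pos: [0.5342, 0.1391, 0.3124]
tool_rot: [-0.245, 0.97, -0.001, -0.001]
force: [-1.9, -11.9, -0.7]
grip_width: 0.0141
grip_force: 30.0
```

```bash
python3 s.py
```

```text
t 8.82 p [0.5342 0.1391 0.3124] xang 208.35 F [ -1.93 -11.93  -0.72] T [-2.281  0.6    0.031] w 0.0141 gf 30.0 e6 -0.32 q [ 0.209 -0.113  1.821 -0.002  1.435 -1.856]
```

step_arm([
  {"offset": [0, 0, 0], "twist": 0, "gripper": 1},
  {"offset": [0, 0, 0], "twist": 0, "gripper": 1},
  {"offset": [0, 0, 0], "twist": 0, "gripper": -0.5},
  {"offset": [0, 0, 0], "twist": 0, "gripper": -0.5},
  {"offset": [0, 0, 0], "twist": 0, "gripper": -0.5},
  {"offset": [0, 0, 0], "twist": 0, "gripper": -0.5},
  {"offset": [0, 0, 0], "twist": 0, "gripper": -0.5},
  {"offset": [0, 0, -0.02], "twist": 0, "gripper": -0.5},
  {"offset": [0, 0, -0.04], "twist": 0, "gripper": -0.5},
  {"offset": [0, 0, -0.04], "twist": 0, "gripper": -0.5},
  {"offset": [0, 0, 0], "twist": 0, "gripper": -0.5},
])

```text
time: 9.73
eef_pos: [0.5344, 0.1399, 0.4206]
tool_rot: [-0.243, 0.97, -0.0, 0.005]
force: [1.1, -0.3, 1.0]
grip_width: 0.068
grip_force: 0.0
```

```bash
python3 s.py; python3 - <<'E'
from station import r
from m import *
for n,bx in(("top",(185,320,160,230)),("scene",(200,320,165,250))):
    p,d=r.read_camera(n);np.savez(n+"2.npz",p=p,d=d,**r.camera_params(n))
    rep(n+' red',pts(n,2,(0,130,90),(6,255,255),bx,(.12,.17))[0])
    rep(n+' blue',pts(n,2,(100,120,60),(125,255,255),bx,(.135,.17))[0])
    rep(n+' yel',pts(n,2,(24,140,110),(34,255,255),bx,(.09,.13))[0])
cv2.imwrite('pics/s2.png',cv2.resize(p[150:270,200:340,::-1],None,fx=5,fy=5,interpolation=cv2.INTER_CUBIC))
E
```

```text
t 9.73 p [0.5344 0.1399 0.4206] xang 208.19 F [ 1.09 -0.32  1.02] T [ 0.11  -0.001  0.036] w 0.068 gf 0.0 e6 -0.005 q [ 0.21  -0.158  1.686  0.     1.604 -1.853]
top red 0
top blue 33 mean [0.5261 0.0145 0.1515] rect [0.5275 0.0113] [0.013 0.037] axis deg 115.6 z 0.136 0.161
top yel 65 mean [ 0.5944 -0.1522  0.115 ] rect [ 0.5912 -0.1513] [0.014 0.062] axis deg 172.5 z 0.106 0.124
scene red 78 mean [0.5447 0.1467 0.1437] rect [0.5382 0.1423] [0.043 0.013] axis deg -152.7 z 0.122 0.154
scene blue 67 mean [0.5321 0.0153 0.1459] rect [0.5304 0.0118] [0.016 0.042] axis deg 119.2 z 0.135 0.152
scene yel 75 mean [ 0.5942 -0.1483  0.112 ] rect [ 0.5943 -0.1515] [0.022 0.067] axis deg 170.5 z 0.106 0.117
```

View pics/s2.png

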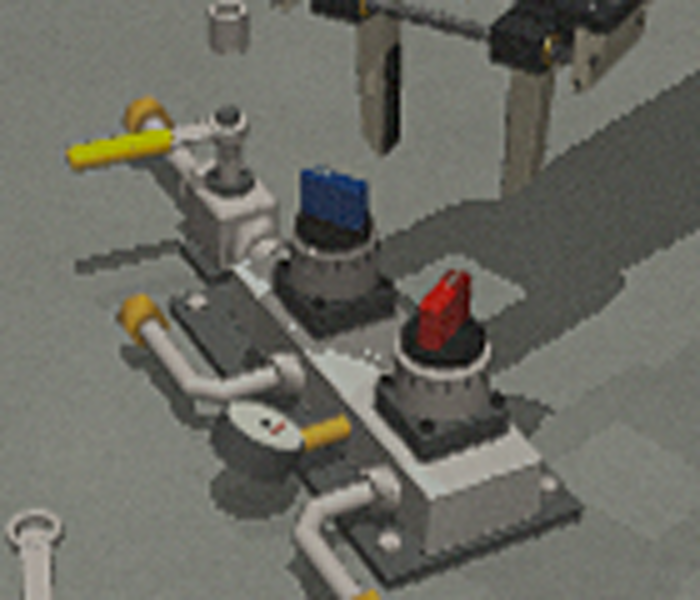

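The red bar now stands at 207.3° = start + 67.5° (−2 +5 clicks), as intended, and blue is unmoved. Next I move above the lever sleeve, fingers half open to straddle it.

step_arm([
  {"offset": [0, 0, 0], "twist": 0.0995, "gripper": 0.2},
  {"offset": [0, 0, 0], "twist": 0.0995, "gripper": 0.2},
  {"offset": [0, 0, 0], "twist": 0.0995, "gripper": 0.2},
  {"offset": [0, 0, 0], "twist": 0.0995, "gripper": 0.2},
  {"offset": [0, 0, 0], "twist": 0.0995, "gripper": 0.2},
  {"offset": [0, 0, 0], "twist": 0.0995, "gripper": 0.2},
  {"offset": [-0.0111, -0.0355, 0], "twist": 0, "gripper": 0.2},
  {"offset": [-0.0111, -0.0355, 0], "twist": 0, "gripper": 0.2},
  {"offset": [-0.0111, -0.0355, 0], "twist": 0, "gripper": 0.2},
  {"offset": [-0.0111, -0.0355, 0], "twist": 0, "gripper": 0.2},
  {"offset": [-0.0111, -0.0355, 0], "twist": 0, "gripper": 0.2},
  {"offset": [-0.0111, -0.0355, 0], "twist": 0, "gripper": 0.2},
  {"offset": [-0.0111, -0.0355, 0], "twist": 0, "gripper": 0.2},
  {"offset": [-0.0111, -0.0355, 0], "twist": 0, "gripper": 0.2},
  {"offset": [0, 0, 0.03], "twist": 0, "gripper": 0.2},
  {"offset": [0, 0, 0.03], "twist": 0, "gripper": 0.2},
  {"offset": [0, 0, 0], "twist": 0, "gripper": 0.2},
  {"offset": [0, 0, 0], "twist": 0, "gripper": 0.2},
])

```text
time: 11.33
eef_pos: [0.5924, -0.152, 0.3503]
tool_rot: [0.053, 0.999, 0.001, -0.002]
force: [0.3, 0.5, 0.1]
grip_width: 0.0372
grip_force: 0.0
```

```bash
python3 s.py; python3 - <<'E'
from station import r
from m import *
p,d=r.read_camera('scene')
cv2.imwrite('pics/s3.png',cv2.resize(p[110:230,170:310,::-1],None,fx=5,fy=5,interpolation=cv2.INTER_CUBIC))
E
```

```text
t 11.33 p [ 0.5924 -0.152   0.3503] xang 173.95 F [0.26 0.46 0.14] T [ 0.063 -0.004 -0.037] w 0.0372 gf 0.0 e6 -0.012 q [-0.293 -0.     1.651  0.     1.495 -1.758]
```

View pics/s3.png

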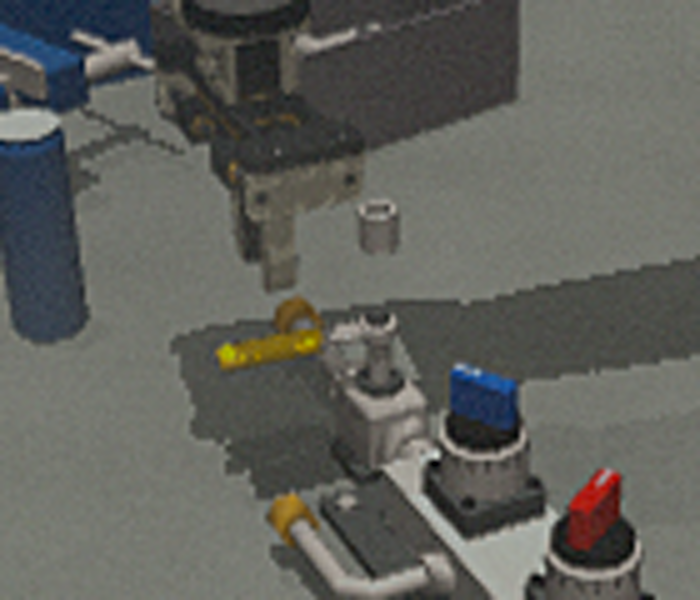

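The fingers stand above the sleeve, in line with it (crop (270,345)). Descending to straddle.

step_arm([
  {"offset": [0, 0, 0.025], "twist": 0, "gripper": 0.2},
  {"offset": [0, 0, 0.02], "twist": 0, "gripper": 0.2},
  {"offset": [0, 0, 0.015], "twist": 0, "gripper": 0.2},
  {"offset": [0, 0, 0.012], "twist": 0, "gripper": 0.2},
  {"offset": [0, 0, 0], "twist": 0, "gripper": 0.2},
  {"offset": [0, 0, 0], "twist": 0, "gripper": 0.2},
])

```text
time: 11.88
eef_pos: [0.5929, -0.1519, 0.281]
tool_rot: [0.053, 0.999, -0.0, 0.0]
force: [0.6, -0.6, 0.5]
grip_width: 0.0373
grip_force: 0.0
```

```bash
python3 s.py
```

```text
t 11.88 p [ 0.5929 -0.1519  0.281 ] xang 173.95 F [ 0.61 -0.55  0.54] T [0.041 0.016 0.005] w 0.0373 gf 0.0 e6 -0.001 q [-0.293  0.04   1.725 -0.     1.376 -1.758]
```

step_arm([
  {"offset": [0.0001, -0.0038, 0.002], "twist": 0.05, "gripper": 0.2},
  {"offset": [0.0001, -0.0038, 0], "twist": 0.05, "gripper": 0.2},
  {"offset": [0.0001, -0.0038, 0], "twist": 0.05, "gripper": 0.2},
  {"offset": [0.0001, -0.0038, 0], "twist": 0.05, "gripper": 0.2},
  {"offset": [0.0001, -0.0038, 0], "twist": 0.05, "gripper": 0.2},
  {"offset": [0.0001, -0.0038, 0], "twist": 0.05, "gripper": 0.2},
  {"offset": [0.0001, -0.0038, 0], "twist": 0.05, "gripper": 0.2},
  {"offset": [0.0001, -0.0038, 0], "twist": 0.05, "gripper": 0.2},
])

```text
time: 12.55
eef_pos: [0.5838, -0.1808, 0.2801]
tool_rot: [0.251, 0.968, 0.0, 0.001]
force: [-0.2, 3.8, 0.1]
grip_width: 0.0375
grip_force: 1.5
```

```bash
python3 s.py
```

```text
t 12.55 p [ 0.5838 -0.1808  0.2801] xang 150.9 F [-0.24  3.75  0.07] T [0.599 0.159 0.111] w 0.0375 gf 1.5 e6 -1.33 q [-3.420e-01  3.900e-02  1.728e+00  1.000e-03  1.373e+00 -1.405e+00]
```

step_arm([
  {"offset": [0.0001, -0.0038, 0], "twist": 0.05, "gripper": 0.2},
  {"offset": [0.0001, -0.0038, 0], "twist": 0.05, "gripper": 0.2},
  {"offset": [0.0001, -0.0038, 0], "twist": 0.05, "gripper": 0.2},
  {"offset": [0.0001, -0.0038, 0], "twist": 0.05, "gripper": 0.2},
  {"offset": [0.0001, -0.0038, 0], "twist": 0.05, "gripper": 0.2},
  {"offset": [0.0001, -0.0038, 0], "twist": 0.05, "gripper": 0.2},
  {"offset": [0.0001, -0.0038, 0], "twist": 0.05, "gripper": 0.2},
  {"offset": [0.0001, -0.0038, 0], "twist": 0.05, "gripper": 0.2},
  {"offset": [0.0001, -0.0038, 0], "twist": 0.05, "gripper": 0.2},
  {"offset": [0.0001, -0.0038, 0], "twist": 0.05, "gripper": 0.2},
  {"offset": [0.0001, -0.0038, 0], "twist": 0.05, "gripper": 0.2},
  {"offset": [0.0001, -0.0038, 0], "twist": 0.05, "gripper": 0.2},
  {"offset": [0.0001, -0.0038, 0], "twist": 0.05, "gripper": 0.2},
  {"offset": [0.0001, -0.0038, 0], "twist": 0.05, "gripper": 0.2},
  {"offset": [0.0001, -0.0038, 0], "twist": 0.05, "gripper": 0.2},
  {"offset": [0.0001, -0.0038, 0], "twist": 0.05, "gripper": 0.2},
  {"offset": [0.0001, -0.0038, 0], "twist": 0.05, "gripper": 0.2},
  {"offset": [0.0001, -0.0038, 0], "twist": 0.05, "gripper": 0.2},
])

```text
time: 14.05
eef_pos: [0.5298, -0.2188, 0.2803]
tool_rot: [0.647, 0.762, 0.001, 0.001]
force: [2.7, 3.1, -0.7]
grip_width: 0.0372
grip_force: 1.5
```

```bash
python3 s.py
```

```text
t 14.05 p [ 0.5298 -0.2188  0.2803] xang 99.33 F [ 2.66  3.15 -0.7 ] T [ 0.422 -0.331  0.087] w 0.0372 gf 1.5 e6 -1.411 q [-4.360e-01 -4.400e-02  1.811e+00  1.000e-03  1.373e+00 -5.990e-01]
```

step_arm([
  {"offset": [0.0001, -0.0038, 0], "twist": 0.05, "gripper": 0.2},
  {"offset": [0.0001, -0.0038, 0], "twist": 0.05, "gripper": 0.2},
  {"offset": [0.0001, -0.0038, 0], "twist": 0.05, "gripper": 0.2},
  {"offset": [0.0001, -0.0038, 0], "twist": 0.05, "gripper": 0.2},
  {"offset": [0.0001, -0.0023, 0], "twist": 0.03, "gripper": 0.2},
  {"offset": [0, 0, 0], "twist": 0, "gripper": 0.2},
])

```text
time: 14.55
eef_pos: [0.5122, -0.2197, 0.2802]
tool_rot: [0.73, 0.683, 0.001, 0.001]
force: [0.4, 0.2, 0.4]
grip_width: 0.0375
grip_force: 0.1
```

```bash
python3 s.py
```

```text
t 14.55 p [ 0.5122 -0.2197  0.2802] xang 86.19 F [0.38 0.17 0.41] T [-0.073 -0.021  0.09 ] w 0.0375 gf 0.1 e6 0.989 q [-0.451 -0.08   1.844  0.     1.374 -0.385]
```

step_arm([
  {"offset": [0, -0.0023, 0], "twist": 0.03, "gripper": 0.2},
  {"offset": [0, 0, 0], "twist": 0, "gripper": 0.2},
])

```text
time: 14.72
eef_pos: [0.51, -0.2196, 0.2798]
tool_rot: [0.74, 0.673, 0.0, 0.001]
force: [1.5, -0.6, 1.3]
grip_width: 0.0375
grip_force: 0.7
```

```bash
python3 s.py
```

```text
t 14.72 p [ 0.51   -0.2196  0.2798] xang 84.55 F [ 1.54 -0.63  1.27] T [-0.022 -0.202  0.042] w 0.0375 gf 0.7 e6 0.676 q [-0.453 -0.084  1.849  0.     1.374 -0.357]
```

step_arm([
  {"offset": [0, -0.002, 0], "twist": 0.026, "gripper": 0.2},
  {"offset": [0, 0, 0], "twist": 0, "gripper": 0.2},
])

```text
time: 14.88
eef_pos: [0.5078, -0.2195, 0.2792]
tool_rot: [0.749, 0.663, 0.0, 0.001]
force: [3.2, -1.2, 1.8]
grip_width: 0.0374
grip_force: 1.4
```

```bash
python3 s.py
```

```text
t 14.88 p [ 0.5078 -0.2195  0.2792] xang 83.01 F [ 3.17 -1.18  1.8 ] T [-0.16  -0.421  0.085] w 0.0374 gf 1.4 e6 0.467 q [-0.454 -0.088  1.854 -0.     1.374 -0.332]
```

step_arm([
  {"offset": [0, -0.0015, 0], "twist": 0.02, "gripper": 0.2},
  {"offset": [0, 0, 0], "twist": 0, "gripper": 0.2},
])

```text
time: 15.05
eef_pos: [0.5062, -0.2192, 0.2786]
tool_rot: [0.756, 0.655, 0.0, 0.0]
force: [2.0, 0.1, 2.0]
grip_width: 0.0372
grip_force: 1.3
```

```bash
python3 s.py
```

```text
t 15.05 p [ 0.5062 -0.2192  0.2786] xang 81.85 F [2.01 0.11 1.99] T [-0.13  -0.433  0.013] w 0.0372 gf 1.3 e6 0.379 q [-0.455 -0.091  1.857 -0.     1.375 -0.313]
```

step_arm([
  {"offset": [0, -0.002, 0], "twist": 0.026, "gripper": 0.2},
  {"offset": [0, 0, 0], "twist": 0, "gripper": 0.2},
])

```text
time: 15.22
eef_pos: [0.5045, -0.2189, 0.2786]
tool_rot: [0.764, 0.645, 0.001, 0.001]
force: [9.9, -0.3, -0.0]
grip_width: 0.0373
grip_force: 4.9
```

```bash
python3 s.py
```

```text
t 15.22 p [ 0.5045 -0.2189  0.2786] xang 80.3 F [ 9.93 -0.34 -0.03] T [-0.091 -1.598  0.113] w 0.0373 gf 4.9 e6 0.581 q [-4.560e-01 -9.500e-02  1.861e+00  1.000e-03  1.373e+00 -2.870e-01]
```

step_arm([
  {"offset": [0, -0.0015, 0], "twist": 0.02, "gripper": 0.2},
  {"offset": [0, 0, 0], "twist": 0, "gripper": 0.2},
])

```text
time: 15.38
eef_pos: [0.5037, -0.2185, 0.2787]
tool_rot: [0.771, 0.637, 0.002, 0.002]
force: [22.0, -0.4, -5.4]
grip_width: 0.0375
grip_force: 11.4
```

```bash
python3 s.py
```

```text
t 15.38 p [ 0.5037 -0.2185  0.2787] xang 79.19 F [22.03 -0.37 -5.41] T [-0.087 -3.722  0.211] w 0.0375 gf 11.4 e6 0.646 q [-0.456 -0.098  1.864  0.002  1.371 -0.268]
```

Force rises to 22 N at the stop, so the lever is fully open. I centre the fingers off it, lift away, and look.

step_arm([
  {"offset": [0, 0, 0], "twist": 0, "gripper": 0.2},
  {"offset": [0, 0.003, 0], "twist": -0.03, "gripper": 0.1},
  {"offset": [0, 0.003, 0], "twist": -0.05, "gripper": 0},
  {"offset": [0, 0.003, 0], "twist": -0.05, "gripper": 0},
  {"offset": [0, 0, 0], "twist": 0, "gripper": 0},
  {"offset": [0, 0, -0.02], "twist": 0, "gripper": 0},
  {"offset": [0, 0, -0.04], "twist": 0, "gripper": 0},
  {"offset": [0, 0, -0.04], "twist": 0, "gripper": 0},
  {"offset": [0, 0, -0.04], "twist": 0, "gripper": 0},
  {"offset": [0, 0, 0], "twist": 0, "gripper": 0},
  {"offset": [0, 0, 0], "twist": 0, "gripper": 0},
])

```text
time: 16.3
eef_pos: [0.5115, -0.22, 0.4204]
tool_rot: [0.728, 0.686, 0.0, 0.002]
force: [-0.0, 0.4, -1.5]
grip_width: 0.0464
grip_force: 0.0
```

```bash
python3 s.py; python3 - <<'E'
from station import r
from m import *
n='scene';p,d=r.read_camera(n);np.savez(n+"4.npz",p=p,d=d,**r.camera_params(n));bx=(190,340,130,260)
for c,lo,hi,z in(('red',(0,130,90),(6,255,255),(.12,.17)),('blue',(100,120,60),(125,255,255),(.135,.17)),('yel',(24,140,110),(34,255,255),(.09,.13))): rep(c,pts(n,4,lo,hi,bx,z)[0])
cv2.imwrite('pics/s4.png',cv2.resize(p[130:250,190:330,::-1],None,fx=5,fy=5,interpolation=cv2.INTER_CUBIC))
E
```

```text
t 16.3 p [ 0.5115 -0.22    0.4204] xang 86.61 F [-0.01  0.41 -1.48] T [-0.097  0.04   0.024] w 0.0464 gf 0.0 e6 -0.027 q [-0.452 -0.147  1.676 -0.     1.609 -0.393]
red 67 mean [0.5459 0.1467 0.1446] rect [0.5392 0.1426] [0.04  0.013] axis deg -152.1 z 0.125 0.155
blue 78 mean [0.5331 0.0151 0.1456] rect [0.5314 0.0137] [0.014 0.042] axis deg 120.7 z 0.135 0.153
yel 51 mean [ 0.5182 -0.2105  0.1126] rect [ 0.5175 -0.2134] [0.075 0.017] axis deg 84.7 z 0.108 0.116
```

View pics/s4.png

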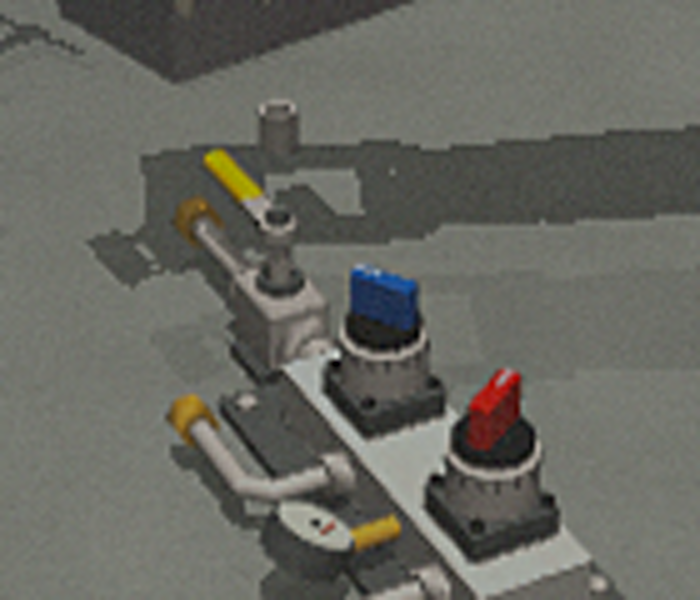

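The lever (crop (233,175)) is at −95.3°, in line with the pipe. The red bar is at 207.9° and blue is unmoved. The robot is clear, so I hand the job in.

```bash
python3 -c "
from station import r
print(r.job_done())"
```

```text
the job is handed in; nothing more can be done
None
```

The job is handed in (no verdict was returned): the red throttle was seated gently at about 0.40 N m, above your 0.25–0.35 finger-tight figure but under the 0.6 limit, and backed off five clicks. The ball-valve lever is open at its stop, the blue knob is unmoved, and the loose parts were not approached and not re-measured.

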